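# Preset the bench lathe's batch counter

## Task

Preset the batch counter for the next lot of brass discs: roll the red thumbwheel until its four-pip face is squarely on top, between the white pointers, and the blue thumbwheel until its two-pip face is. Leave the green thumbwheel at its setting and the micrometer lying where it is.

Things in the scene. Friction and masses are not known exactly. Their poses are not given: they have to be found in the camera images.
- red_axle (a point): Red wheel's axle, mid-width, 72 mm above the table, 8 mm above its grey housing (126 x 68 x 52 mm). y: along the axle; x: level, the way the wheel's top goes as numbers rise (away from the robot). Wheel 24 mm wide (y): drum of radius 28 mm with six radial fins, 5 mm thick, out to radius 55 mm, each midway between two number faces (30 degrees from a face's middle).
- red_wheel (a joint): Turn of the red wheel, rad, 0 to 5.24 (stops); grows as its top rolls away from the robot (+x of its axle point). Faces have 1 to 6 white pips; face n is squarely on top at (n - 1) x 1.047: four at 3.142. Starts 0.6 to 1.25 below that. Held by friction only (0.12 N m, about 3 N at a fin): no clicks or spring. A shut fingertip put down between fins from above can push a fin.
- blue_axle (a point): Blue wheel's axle, mid-width: a unit just like the red one (same sizes, heights, axes), with a blue wheel. Red, green and blue units stand side by side on one rail, wheels 78 mm apart, in any order. 27 mm either side of each wheel's middle stands a thin white pointer, its tip 25 mm above the axle; bearing blocks between are lower.
- blue_wheel (a joint): Turn of the blue wheel, rad, same stops, faces, friction and sense as the red one: face n is on top at (n - 1) x 1.047, so two at 1.047. Starts 0.6 to 1.25 above that, so its top must roll towards the robot.
- green_fin (a point): Tip of one fin (radius 55 mm) of the green wheel, which is to be left alone; a unit like the red one, on the same rail (steel plate 150 x 260 x 12 mm, fixed).
- micrometer: Digital micrometer lying loose on the table to the right of the counter, to be left alone: steel bow, grey body, black thimble, about 52 x 145 x 17 mm; its long axis is y, thimble to -y. Origin on the table under the middle of the bow's opening.

How it is judged:
By the outcome, as a careful person would: the job done as asked, in the order asked, and still so for the second after the job is handed in, with the robot touching nothing.
It also fails if it takes over 38 s, if anything falls off the work surface, if the arm or the gripper's body presses on something with over 40 N, if the wrist force passes 120 N, or if a joint passes its speed limit or range.

## Robot

A 6-joint arm with a two-finger parallel gripper is mounted at the origin on the work surface. World frame = base frame: x ahead of the robot, y to its left, z up, the work surface at z = 0. Lengths are in m, angles in rad, forces in N, time in s.
With the tool pointing down it reaches from about 0.35 to 0.975 m from the base axis. Payload 7.1 kg.
Tool frame: the origin (TCP) lies midway between the tips of the shut fingers; the grasp point (between the pads) lies ctrl.grasp_offset behind it (ctrl.grasp_offset is the distance from the TCP to the grasp point, in m); z points along the fingers, y is the line along which they close (so a half turn about z gives the same grasp; the last joint's range is limited). The gripper opens to 88 mm and grips with 3 to 60 N. Pads are 20 mm wide; open, the fingers measure 115 mm over their backs; the gripper's body (75 mm by 178 mm) begins 61 mm behind the grasp point.
Start: joints at [1.14, 0.423, 1.63, -0, 1.089, -0.019], TCP at [0.25, 0.573, 0.187] pointing down, gripper open.
Joint ranges: [-3, 3], [-0.9, 2.11], [0.09, 2.58], [-1.31, 4.45], [0.11, 2.69], [-2.54, 2.54]. Speed limits (rad/s): [2.39, 2.39, 3.01, 3.14, 3.14, 3.14].

## Interface

Orientations are given as a 3x3 rotation matrix whose columns are the frame's x, y, z axes.
In Python, from workcell import ctrl, imaging, order gives the robot as it stands.
- The arm moves only by the tool step_arm, never from a script. Its argument "rows" is a list that holds one entry, the list of rows, each a list of 7 numbers: the gripper command: -1 is fully open, 1 is shut, values between are in proportion, then the shift along the world's x, y, z in cm, then the turn, a rotation vector about the world's x, y, z in degrees. In form: [[[fingers, x, y, z, wx, wy, wz], ...]]. A call has 1 to 12 rows; each row shifts and turns the commanded pose from where the row before left it; what a row does not reach is not made up. A row lasts 1/12 s, in which the tool goes at most 41.7 mm and 7.16 degrees, less where a joint would pass 70% of its speed; a pose out of reach is approached as far as the arm can. A call with a gripper value outside its range is refused whole. The fingers move at their own pace and stop on an object; "squeeze" is the grip in N (left out, the last holds). Time passes only in rows, so rows that do not move let the fingers close. It gives the time, the measured TCP pose, the force, the opening and the grip force at its end, in the units of the state.
- ctrl.read_state(): the state, without advancing time (a new reading comes with each control period).
- imaging.grab_frame(name): name is "scene" or "top" or "wrist"; returns a dict with "image" (384x512x3 uint8, red, green, blue), "intrinsics" (3x3 intrinsics, pixels), "world_to_cam" (4x4, takes a point from world to camera coordinates). Camera axes: x right, y down, z forward; pixel columns grow to the right and rows downward; lengths in m; the calibration is good to about 2 mm. A picture is of the moment at which its call begins. There is no depth.
- order.close_job(): hands the job in; it is judged then, once.
The state is a dict: "clock": time; "joint_pos": joint angles; "dq": joint speeds; "joint_efforts": joint torques, N m; "position": TCP position; "eef_rot": TCP orientation; "ft_force": force on the tool from outside, world axes, zero at the start; "wrist_torque": the same for the moment, N m; "gripper_width": finger opening in m; "grip_force": force on a finger pad.
Only numpy, scipy, OpenCV 4.12 (cv2) and the standard library are available. Lean on these libraries where they do the work, as an engineer would, in place of code of your own. Each camera call takes 0.05 s, during which the arm holds its last target. There are 200 camera calls.

## Working session

There is one attempt and no reset: what is moved stays moved. The work goes in short steps, Python scripts to look and compute and a tool call to move; the robot and the scene stay as the last step left them, time stands still between calls to the robot, and variables do not carry over. Pictures are saved under pics/ and viewed, at most 10 in all, crops included, and the job is handed in when it is done.

Besides the shell and the picture viewer there is one more tool, called after ">>>" as name(argument=value, ...) on one line, values as JSON. step_arm: Moves the arm, as the interface text tells. Its arguments: {"type":"object","properties":{"rows":{"type":"array","items":{"type":"array","items":{"type":"array","items":{"type":"number"}}}},"squeeze":{"type":"number"}},"required":["rows"]}

```bash
mkdir -p pics; ls; python3 - <<'E'
from workcell import ctrl, imaging
import cv2,numpy as np
for n in("scene","top"):
    f=imaging.grab_frame(n); np.savez(f"pics/{n}0.npz",**f)
    cv2.imwrite(f"pics/{n}0.png",cv2.cvtColor(f["image"],cv2.COLOR_RGB2BGR))
    T=f["world_to_cam"]; print(n,np.round(-T[:3,:3].T@T[:3,3],3),f["intrinsics"][0,0])
s=ctrl.read_state();print(s["clock"],s["position"],s["eef_rot"],s["ft_force"],ctrl.grasp_offset)
E
```

```text
pics
scene [ 1.02  -0.21   0.553] 361.295446196372
top [ 0.437 -0.056  0.739] 372.59181897702143
0.1 [0.24987281 0.57226116 0.18588937] [[-9.16421150e-01  4.00214830e-01 -6.05046193e-04]
 [ 4.00215284e-01  9.16420276e-01 -1.26654766e-03]
 [ 4.75854410e-05 -1.40283980e-03 -9.99999015e-01]] [ 0.24901621 -0.43830095  0.04501624] 0.0187
```

View pics/scene0.png

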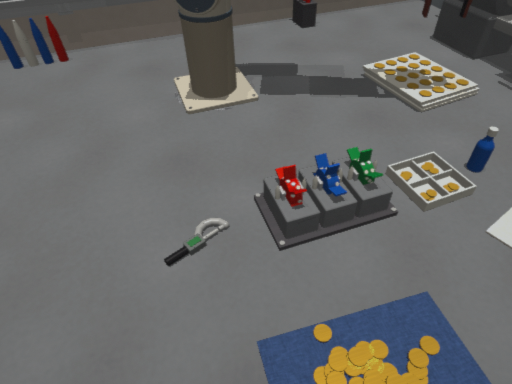

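View pics/top0.png

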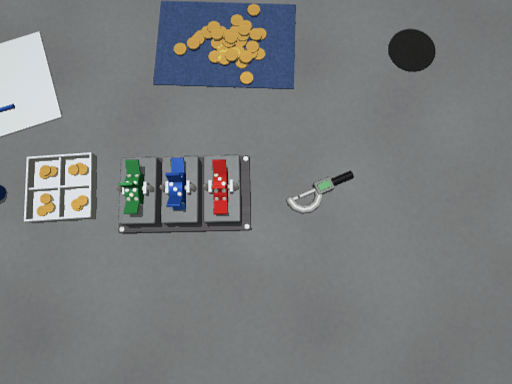

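The scene view shows the counter with red, blue and green units. In the top view they sit at about (221,187), (177,184) and (132,187), and the micrometer is at (322,190). Next I'll enlarge the counter.

```bash
python3 - <<'E'
import cv2,numpy as np
a=cv2.imread("pics/top0.png")[145:240,110:260]; b=cv2.imread("pics/scene0.png")[140:250,245:405]
a=cv2.resize(a,(600,380),interpolation=2)
b=cv2.resize(b,(640,440),interpolation=2)
cv2.imwrite("pics/c_top.png",a);cv2.imwrite("pics/c_scene.png",b)
f=np.load("pics/top0.npz");K=f["intrinsics"];T=f["world_to_cam"]
def cast(u,v,z):
    d=T[:3,:3].T@np.linalg.inv(K)@[u,v,1];c=-T[:3,:3].T@T[:3,3];return c+d*(z-c[2])/d[2]
hsv=cv2.cvtColor(f["image"],cv2.COLOR_RGB2HSV)
H,S,V=cv2.split(hsv)
for n,m in dict(red=((H<8)|(H>172))&(S>150)&(V>60),blue=(abs(H.astype(int)-112)<14)&(S>140),green=(abs(H.astype(int)-65)<18)&(S>120)).items():
    m=m.astype(np.uint8); m[:, :110]=0;m[:, 260:]=0;m[:145]=0
    m[240:]=0
    ys,xs=np.nonzero(m);print(n,xs.min(),xs.max(),ys.min(),ys.max(),cast(xs.mean(),ys.mean(),.1))
for p in [(247,158.5),(247,226.5),(122,229)]: print(cast(*p,.012))
print(np.round(T,3))
E
```

```text
red 212 227 160 213 [0.56447666 0.00645447 0.1       ]
blue 165 185 158 209 [0.57148959 0.08200766 0.1       ]
green 119 143 160 213 [0.56930376 0.15902463 0.1       ]
[ 0.63751478 -0.04036501  0.012     ]
[ 0.50059204 -0.03670341  0.012     ]
[0.50322185 0.20788654 0.012     ]
[[-0.029 -0.999 -0.014 -0.033]
 [-0.983  0.032 -0.181  0.565]
 [ 0.182  0.008 -0.983  0.647]
 [ 0.     0.     0.     1.   ]]
```

View pics/c_top.png

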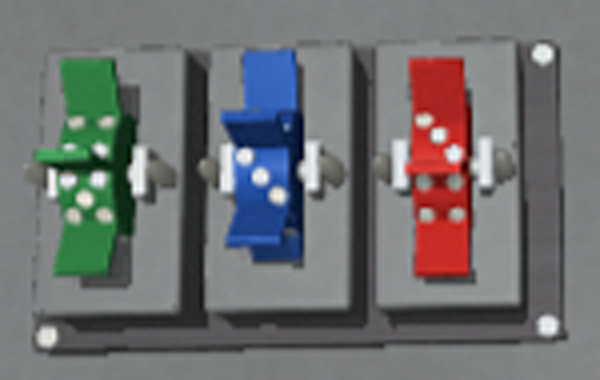

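View pics/c_scene.png

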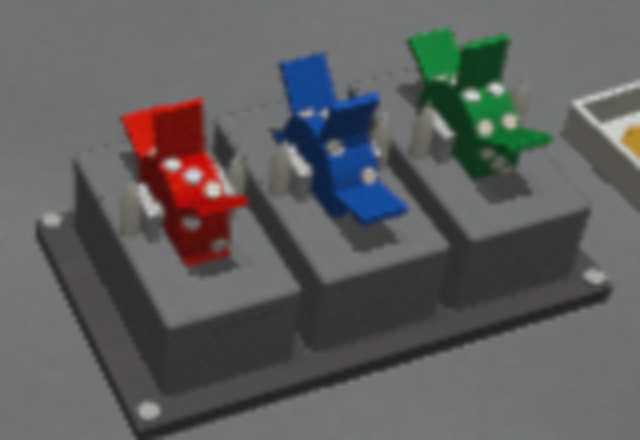

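The top crop shows red with face 3 on the far side and 4 on the near side, with a fin almost upright at (437,165). Blue shows face 3 near the top at (262,177), with fins at its far and near sides. The scene crop agrees. I place the red axle near (0.569, 0.006) and the blue near (0.570, 0.084), 78 mm apart as given. Next I'll shut the gripper and go to the near side of red.

>>> step_arm(rows=[[[1,1.78,-3.54,0,0,0,1.41],[1,1.78,-3.54,0,0,0,1.41],[1,1.78,-3.54,0,0,0,1.41],[1,1.78,-3.54,0,0,0,1.41],[1,1.78,-3.54,0,0,0,1.41],[1,1.78,-3.54,0,0,0,1.41],[1,1.78,-3.54,0,0,0,1.41],[1,1.78,-3.54,0,0,0,1.41],[1,1.78,-3.54,0,0,0,1.41],[1,1.78,-3.54,0,0,0,1.41],[1,1.78,-3.54,0,0,0,1.41],[1,1.78,-3.54,0,0,0,1.41]]])

```text
clock: 1.1
position: [0.464, 0.146, 0.1865]
eef_rot: [[-0.993, 0.115, -0.0], [0.115, 0.993, -0.0], [0.0, -0.0, -1.0]]
ft_force: [-0.0, 0.3, 0.4]
gripper_width: 0.0115
grip_force: 0.0
```

>>> step_arm(rows=[[[1,1.78,-3.54,0,0,0,1.41],[1,1.78,-3.54,0,0,0,1.41],[1,1.78,-3.54,0,0,0,1.41],[1,1.78,-3.54,0,0,0,1.41],[1,0,0,0,0,0,0],[1,0,0,0,0,0,0]]])

```text
clock: 1.6
position: [0.5352, 0.0046, 0.1861]
eef_rot: [[-1.0, 0.022, -0.001], [0.022, 1.0, 0.0], [0.001, 0.0, -1.0]]
ft_force: [-1.1, -0.7, -0.2]
gripper_width: 0.0002
grip_force: 0.0
```

```bash
cat >h.py <<'E'
from workcell import ctrl, imaging
import cv2,numpy as np
def grab(n,tag):
    f=imaging.grab_frame(n); np.savez(f"pics/{n}{tag}.npz",**f)
    cv2.imwrite(f"pics/{n}{tag}.png",cv2.cvtColor(f["image"],cv2.COLOR_RGB2BGR)); return f
def cast(f,u,v,z):
    K=f["intrinsics"];T=f["world_to_cam"]
    d=T[:3,:3].T@np.linalg.inv(K)@[u,v,1];c=-T[:3,:3].T@T[:3,3];return c+d*(z-c[2])/d[2]
def proj(f,p):
    K=f["intrinsics"];T=f["world_to_cam"]; q=K@(T[:3,:3]@p+T[:3,3]); return q[:2]/q[2]
E
python3 - <<'E'
from h import *
s=ctrl.read_state();print(s["clock"],s["position"],s["eef_rot"][:,1],s["ft_force"],s["gripper_width"])
f=grab("wrist",1);T=f["world_to_cam"];print(-T[:3,:3].T@T[:3,3])
g=grab("scene",1)
a=cv2.imread("pics/scene1.png")[140:250,245:405]
cv2.imwrite("pics/m1.png",np.hstack([cv2.imread("pics/wrist1.png")[:,:],cv2.resize(a,(288,384),interpolation=2)]))
E
```

```text
1.6 [0.53516852 0.00460821 0.1860987 ] [2.19475411e-02 9.99759117e-01 1.12281809e-04] [-1.11316709 -0.71126294 -0.2382705 ] 0.00024971442559292825
[0.46485905 0.0051737  0.38451714]
```

View pics/m1.png

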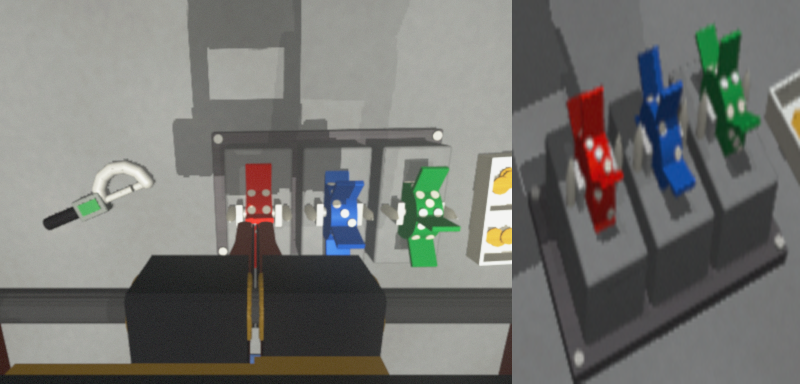

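In the wrist view image-down is +x, and red's near face has four pips. Its top fin is at (258,222), and its pointers are at about (238,213) and (281,214). Blue's fins are at (345,188) and (345,248). I'll measure these.

```bash
python3 - <<'E'
from h import *
f=dict(np.load("pics/wrist1.npz"))
for p in [(218,139),(438,135),(222,252)]: print("screw",cast(f,*p,.012).round(4))
im=f["image"].astype(int)
m=((im.min(2)>190)&(im.max(2)-im.min(2)<25)).astype(np.uint8)
n,l,st,c=cv2.connectedComponentsWithStats(m)
for i in range(1,n):
    if st[i,4]>=4 and 215<c[i][0]<470 and 125<c[i][1]<270: print(c[i].round(1),st[i],cast(f,*c[i],.095).round(4))
a=f["image"][150:270,205:385]
cv2.imwrite("pics/w1c.png",cv2.resize(cv2.cvtColor(a,cv2.COLOR_RGB2BGR),(792,528),interpolation=2))
E
```

```text
screw [ 0.5011 -0.0363  0.012 ]
screw [0.5022 0.2105 0.012 ]
screw [ 0.6391 -0.0384  0.012 ]
[437.3 135.3] [433 131   9   9  57] [0.4942 0.1641 0.095 ]
[419.8 194.5] [417 192   7   6  31] [0.5474 0.1546 0.095 ]
[434.5 194. ] [432 192   6   5  28] [0.5473 0.1679 0.095 ]
[429.4 202.8] [426 200   8   7  43] [0.5556 0.1642 0.095 ]
[400.4 213.1] [396 203   9  22 136] [0.5649 0.1385 0.095 ]
[443.3 203.5] [443 202   2   4   6] [0.5565 0.1771 0.095 ]
[239.2 213.8] [236 205  10  21 131] [ 0.5621 -0.011   0.095 ]
[277.9 215.5] [273 205   9  22 155] [0.5646 0.0249 0.095 ]
[319.9 214.4] [316 204  10  23 150] [0.5645 0.0639 0.095 ]
[337. 206.] [334 205   6   3  12] [0.5567 0.0794 0.095 ]
[359.7 213.7] [357 204   6  22  98] [0.5646 0.1008 0.095 ]
[344.2 212.9] [341 209   8   8  49] [0.5636 0.0864 0.095 ]
[422.6 212.2] [419 209   8   7  47] [0.5646 0.1589 0.095 ]
[437.7 211.7] [434 209   8   6  42] [0.5644 0.1729 0.095 ]
[351.4 222.4] [348 219   8   8  50] [0.573  0.0935 0.095 ]
[420.6 226.3] [418 224   7   5  25] [0.5784 0.1585 0.095 ]
[415.5 236.9] [413 236   6   3  13] [0.589  0.1549 0.095 ]
[430.5 236.6] [428 236   6   2  10] [0.589  0.1691 0.095 ]
[222.5 250.9] [219 248   8   7  43] [ 0.5991 -0.0281  0.095 ]
```

View pics/w1c.png

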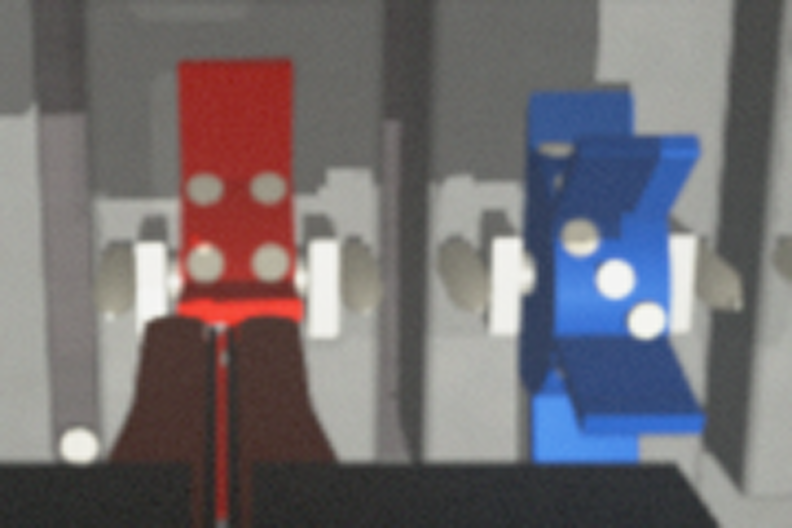

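Red's fin tip sits about 10 mm on the robot side of the axle, so it needs about +0.66 rad. Blue's fins are near +17° and -43°, so it needs about -0.82 rad. I'll lower the tip on red's near side and push away, stopping short.

>>> step_arm(rows=[[[1,0,0.24,-2.6,0,0,0],[1,0,0,-2.6,0,0,0],[1,0,0,-2.8,0,0,0],[1,0,0,0,0,0,0],[1,0,0,0,0,0,0]]])

```text
clock: 2.12
position: [0.5332, 0.0101, 0.1058]
eef_rot: [[-1.0, 0.016, -0.004], [0.016, 1.0, 0.0], [0.004, 0.0, -1.0]]
ft_force: [0.6, 0.5, 0.6]
gripper_width: 0.0008
grip_force: 0.0
```

>>> step_arm(rows=[[[1,0.45,0,0,0,0,0],[1,0.45,0,0,0,0,0],[1,0.45,0,0,0,0,0],[1,0.45,0,0,0,0,0],[1,0.45,0,0,0,0,0],[1,0.45,0,0,0,0,0],[1,0.3,0,0,0,0,0],[1,0.3,0,0,0,0,0],[1,0.2,0,0,0,0,0],[1,0,0,0,0,0,0],[1,0,0,0,0,0,0]]])

```text
clock: 3.03
position: [0.5698, 0.0087, 0.1064]
eef_rot: [[-1.0, 0.018, -0.0], [0.018, 1.0, 0.0], [0.0, 0.0, -1.0]]
ft_force: [0.3, -0.1, -0.2]
gripper_width: 0.0005
grip_force: 0.0
```

```bash
python3 - <<'E'
from h import *
s=ctrl.read_state();print(s["clock"],s["position"],s["ft_force"])
grab("wrist",2);grab("scene",2);grab("top",2)
r=lambda a:cv2.resize(a,(400,300),interpolation=2)
a=r(cv2.imread("pics/wrist2.png")[150:270,205:365]);b=r(cv2.imread("pics/scene2.png")[145:235,245:365]);c=r(cv2.imread("pics/top2.png")[150:225,150:250])
cv2.imwrite("pics/m2.png",np.vstack([np.hstack([a,b]),np.hstack([c,c*0])]))
E
```

```text
3.0333 [0.56981447 0.00870276 0.10642663] [ 0.32377912 -0.07450423 -0.17496251]
```

View pics/m2.png

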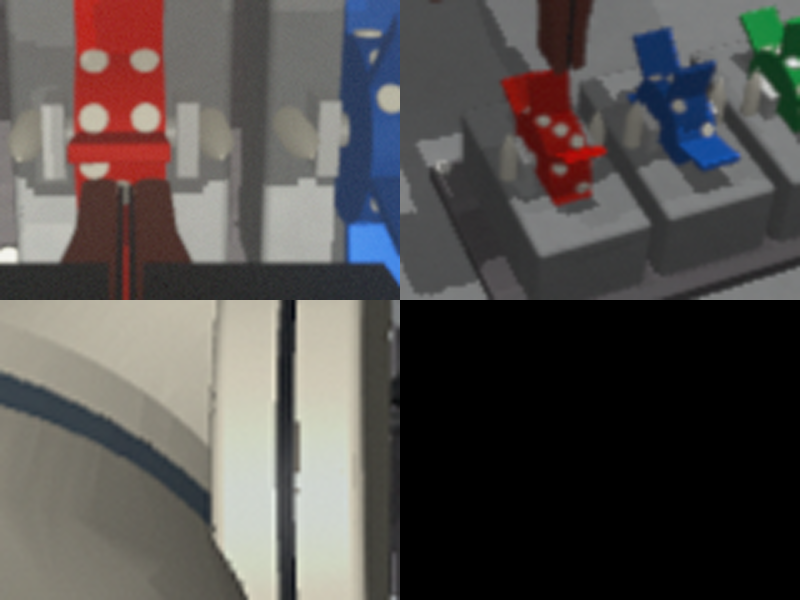

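```bash
python3 - <<'E'
from h import *
s=ctrl.read_state();print(s["clock"],s["position"],s["joint_pos"])
for n in("wrist","scene"):
    for t in (1,2):
        f=dict(np.load(f"pics/{n}{t}.npz"));T=f["world_to_cam"]
        print(n,t,(-T[:3,:3].T@T[:3,3]).round(3),"tcp",proj(f,s["position"]).round(1),"axle",proj(f,np.array([.5695,.007,.072])).round(1), T[2,:3].round(2))
        for a in(-8,0,10,20,30): 
            a=np.radians(a);print("  fin",proj(f,np.array([.5695+.055*np.sin(a),.007,.072+.055*np.cos(a)])).round(1),end="")
        print()
E
```

```text
3.1833 [0.56964566 0.00872768 0.10649798] [-5.55030165e-03  4.48402567e-01  1.80981615e+00 -4.02752854e-05
  8.83734085e-01 -1.55829429e+00]
wrist 1 [0.465 0.005 0.385] tcp [260.8 225.3] axle [258.4 213. ] [ 0.26 -0.   -0.97]
  fin [259. 225.]  fin [259.2 233.9]  fin [259.4 244. ]  fin [259.6 252.8]  fin [259.7 259.8]
wrist 2 [0.499 0.009 0.305] tcp [255.8 218.6] axle [253.3 202.9] [ 0.26 -0.   -0.97]
  fin [252.7 217.5]  fin [253.  230.4]  fin [253.3 245.1]  fin [253.6 257.6]  fin [253.9 267.5]
scene 1 [ 1.02  -0.21   0.553] tcp [292.4 177.1] axle [290.8 190.7] [-0.68  0.24 -0.69]
  fin [290.3 166.6]  fin [292.  168.9]  fin [294.2 172.5]  fin [296.2 176.7]  fin [298.1 181.5]
scene 2 [ 1.02  -0.21   0.553] tcp [292.4 177.1] axle [290.8 190.7] [-0.68  0.24 -0.69]
  fin [290.3 166.6]  fin [292.  168.9]  fin [294.2 172.5]  fin [296.2 176.7]  fin [298.1 181.5]
```

```bash
python3 - <<'E'
from h import *
f=dict(np.load("pics/wrist1.npz"));g=dict(np.load("pics/wrist2.npz"));s=dict(np.load("pics/scene2.npz"));s1=dict(np.load("pics/scene1.npz"))
P1=np.array([.53517,.0046,.1861]);P2=np.array([.5697,.0087,.1064])
print("tcp",proj(f,P1),proj(g,P2),proj(s1,P1),proj(s,P2))
for p in [(.6391,-.0384,.012),(.5011,-.0363,.012),(.5022,.2105,.012)]: print("screw",proj(g,np.array(p)),proj(s,np.array(p)))
h=grab("scene",3); w=grab("wrist",3); print(np.abs(h["image"].astype(int)-s["image"]).max(),np.abs(w["image"].astype(int)-g["image"]).max())
m=(g["image"].min(2)>185)&(np.ptp(g["image"],axis=2)<30)
n,l,st,c=cv2.connectedComponentsWithStats(m.astype(np.uint8))
print([(c[i].round(0).tolist(),int(st[i,4])) for i in range(1,n) if 20<st[i,4]<400])
r=lambda a:cv2.resize(a,(400,600),interpolation=2)
cv2.imwrite("pics/m3.png",np.hstack([r(cv2.imread("pics/scene3.png")[120:225,255:325]),r(cv2.imread("pics/wrist3.png")[150:285,210:300])]))
E
```

```text
tcp [255.80141257 218.82410434] [255.77266313 218.67792094] [284.35244301 131.79654479] [292.44070347 177.1976669 ]
screw [208.02043953 254.63029155] [282.08916576 244.03726556]
screw [201.64006151 107.65380441] [258.14780507 195.28143355]
screw [488.35504905 103.49400933] [359.63261587 168.31516386]
29 57
[([488.0, 104.0], 113), ([199.0, 105.0], 66), ([73.0, 180.0], 236), ([477.0, 177.0], 77), ([498.0, 177.0], 79), ([491.0, 188.0], 99), ([447.0, 203.0], 245), ([392.0, 204.0], 137), ([483.0, 202.0], 99), ([504.0, 201.0], 90), ([479.0, 221.0], 69), ([468.0, 236.0], 36), ([488.0, 236.0], 37), ([207.0, 252.0], 42)]
```

View pics/m3.png

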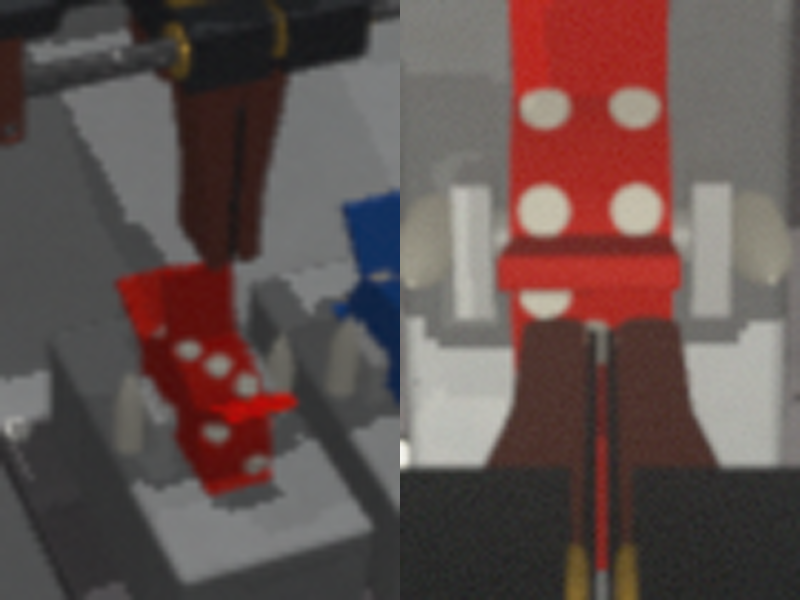

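The scene view shows the fingertip at about (295,166), hovering above and behind the wheel, while the reported TCP projects to (292,177). The wheel has not moved. I'll triangulate the real tip.

```bash
python3 - <<'E'
from h import *
g=dict(np.load("pics/wrist3.npz"));s=dict(np.load("pics/scene3.npz"))
P=lambda f:f["intrinsics"]@f["world_to_cam"][:3]
for a,b in [((256,222.5),(295,166)),((256,222.5),(295,167.5)),((256,220),(296,167))]:
    X=cv2.triangulatePoints(P(g),P(s),np.array(a,float),np.array(b,float));X=(X[:3]/X[3]).ravel();print(X.round(4),proj(g,X),proj(s,X))
for dz in(0,.01,.02,.03): print(dz,proj(g,np.array([.5697,.0087,.1064+dz])),proj(s,np.array([.5697,.0087,.1064+dz])))
st=ctrl.read_state();print(st["gripper_width"],st["position"],st["eef_rot"].round(3).tolist(),st["ft_force"])
E
```

```text
[0.5653 0.0118 0.1287] [261.23881748 224.45163709] [293.56328712 166.14680993]
[0.5662 0.0117 0.1259] [260.91420936 224.32760066] [293.63411082 167.63982704]
[0.5653 0.0129 0.1258] [263.04551187 222.66232252] [294.04337978 167.19233925]
0 [255.73264055 218.77443443] [292.44070347 177.1976669 ]
0.01 [255.8059368  224.28603259] [292.6773304  173.12693067]
0.02 [255.88666651 230.35659792] [292.91895915 168.97014722]
0.03 [255.97602088 237.0757054 ] [293.16575    164.72455909]
0.00022597203365694503 [0.56978922 0.00874114 0.10657768] [[-1.0, 0.018, -0.0], [0.018, 1.0, -0.0], [0.0, -0.0, -1.0]] [-0.52952584 -0.25956666  0.33968876]
```

The tip triangulates about 20 mm above the reported TCP. That also explains why it passed over the fin (top at 127 mm) without turning the wheel. I'll back off, go 20 mm lower and push again, watching the force.

>>> step_arm(rows=[[[1,-1.2,0,0,0,0,0],[1,-1.3,0,0,0,0,0],[1,-1.2,0,0,0,0,0],[1,0,-0.1,0,0,0,0],[1,0,0,-0.7,0,0,0],[1,0,0,-0.7,0,0,0],[1,0,0,-0.6,0,0,0],[1,0,0,0,0,0,0]]])

```text
clock: 3.95
position: [0.5324, 0.0077, 0.0849]
eef_rot: [[-1.0, 0.018, -0.002], [0.018, 1.0, 0.0], [0.002, -0.0, -1.0]]
ft_force: [0.1, -0.1, 1.2]
gripper_width: 0.0007
grip_force: 0.0
```

>>> step_arm(rows=[[[1,0.45,0,0,0,0,0],[1,0.45,0,0,0,0,0],[1,0.45,0,0,0,0,0],[1,0.45,0,0,0,0,0],[1,0.45,0,0,0,0,0]]])

```text
clock: 4.37
position: [0.5556, 0.0078, 0.0867]
eef_rot: [[-1.0, 0.018, -0.001], [0.018, 1.0, -0.0], [0.001, -0.0, -1.0]]
ft_force: [-3.0, -0.4, 2.3]
gripper_width: 0.0004
grip_force: 1.4
```

>>> step_arm(rows=[[[1,0.4,0,0,0,0,0],[1,0.4,0,0,0,0,0],[1,0.4,0,0,0,0,0],[1,0.2,0,0,0,0,0]]])

```text
clock: 4.7
position: [0.5696, 0.0077, 0.0863]
eef_rot: [[-1.0, 0.018, -0.001], [0.018, 1.0, 0.0], [0.001, -0.0, -1.0]]
ft_force: [-3.9, -0.4, -1.1]
gripper_width: 0.0004
grip_force: 1.2
```

```bash
cat >>h.py <<'E'
def pips(f,y0,x0=.5695,hw=.014):
    "white dots cast on the r=28 drum of the wheel at y0: angle from the top (deg, + away)"
    im=f["image"].astype(int);T=f["world_to_cam"];c=-T[:3,:3].T@T[:3,3]
    m=((im.min(2)>135)&(np.ptp(im,axis=2)<45)).astype(np.uint8)
    n,l,st,ce=cv2.connectedComponentsWithStats(m);out=[]
    for i in range(1,n):
        if not 10<st[i,4]<200: continue
        d=T[:3,:3].T@np.linalg.inv(f["intrinsics"])@[*ce[i],1]
        o=np.array([c[0]-x0,c[2]-.072]);e=d[[0,2]];A=e@e;B=o@e;D=B*B-A*(o@o-.028**2)
        if D<0: continue
        t=(-B-D**.5)/A;p=c+t*d
        if abs(p[1]-y0)<hw: out.append((round(float(np.degrees(np.arctan2(p[0]-x0,p[2]-.072))),1),round(float(p[1]-y0)*1e3,1),int(st[i,4]),ce[i].round(1).tolist()))
    return sorted(out)
E
python3 - <<'E'
from h import *
s=ctrl.read_state();print(s["clock"],s["position"],s["ft_force"])
for n in ("wrist","scene"):
    print(n,"before");[print(" ",r) for r in pips(dict(np.load(f"pics/{n}1.npz")),.007)]
    print(n,"now");[print(" ",r) for r in pips(grab(n,4),.007)]
E
```

```text
4.7 [0.56956047 0.0077438  0.08626227] [-3.93627826 -0.44568238 -1.08717866]
wrist before
  (-25.4, -6.9, 38, [251.0, 209.5])
  (-25.2, 6.9, 41, [266.0, 209.2])
wrist now
  (-33.8, 6.6, 103, [265.2, 199.1])
  (-33.7, -7.1, 105, [242.3, 199.5])
scene before
scene now
```

```bash
sed -i 's/im.min(2)>135/im.min(2)>110/' h.py; python3 - <<'E'
from h import *
for n in ("wrist","scene"):
  for t in (1,4):
    f=dict(np.load(f"pics/{n}{t}.npz"))
    print(n,t);[print(" ",r) for r in pips(f,.007)]
a=dict(np.load("pics/wrist1.npz"));print(pips(a,.163));print(pips(a,.085))
E
```

```text
wrist 1
  (-62.2, -6.7, 35, [250.9, 192.6])
  (-61.7, 7.0, 31, [265.5, 192.4])
  (-24.7, -6.8, 42, [251.0, 209.8])
  (-24.7, 6.9, 44, [266.0, 209.5])
wrist 4
  (-33.7, -7.1, 108, [242.4, 199.6])
  (-33.6, 6.6, 106, [265.1, 199.2])
scene 1
  (33.7, 13.2, 12, [301.2, 185.3])
scene 4
[(-48.6, -6.2, 50, [419.7, 194.3]), (-30.8, 0.6, 57, [429.3, 202.7]), (-12.8, -6.3, 63, [422.6, 212.4]), (14.6, -6.9, 37, [420.3, 226.0]), (50.2, -5.6, 26, [415.4, 236.7])]
[(-99.7, -5.4, 12, [331.0, 183.4]), (-33.5, -6.4, 54, [336.4, 203.4]), (-15.2, 0.4, 58, [344.4, 212.9]), (3.6, 7.0, 57, [351.5, 222.4])]
```

The pips show red's face 4 has gone from -43° to about -15°, with the force at the expected 3–4 N. About 10 mm of push remains, so I'll do 8 mm and then re-measure.

>>> step_arm(rows=[[[1,0.3,0,0,0,0,0],[1,0.3,0,0,0,0,0],[1,0.2,0,0,0,0,0],[1,0,0,0,0,0,0]]])

```text
clock: 5.13
position: [0.578, 0.0078, 0.0867]
eef_rot: [[-1.0, 0.018, 0.001], [0.018, 1.0, 0.0], [-0.001, 0.0, -1.0]]
ft_force: [-1.5, -0.0, -1.7]
gripper_width: 0.0005
grip_force: 0.7
```

```bash
python3 - <<'E'
from h import *
s=ctrl.read_state();print(s["position"],s["ft_force"])
f=grab("wrist",5);[print(" ",r) for r in pips(f,.007)]
E
```

```text
[0.57804641 0.00776718 0.08667491] [-1.50863261 -0.02266182 -1.70098451]
  (-25.4, -7.0, 108, [242.1, 192.2])
  (-25.3, 6.6, 106, [265.1, 191.9])
  (7.8, -7.4, 53, [242.0, 219.0])
  (8.0, 6.3, 52, [265.1, 218.7])
```

>>> step_arm(rows=[[[1,0.3,0,0,0,0,0],[1,0.2,0,0,0,0,0],[1,0,0,0,0,0,0],[1,-0.3,0,0,0,0,0],[1,0,0,2.5,0,0,0],[1,0,0,3,0,0,0],[1,1.5,0,1.5,0,0,0],[1,4,0,0,0,0,0],[1,0,0,0,0,0,0],[1,0,0,0,0,0,0]]])

```text
clock: 6.02
position: [0.6358, 0.0077, 0.1567]
eef_rot: [[-1.0, 0.018, 0.002], [0.018, 1.0, 0.0], [-0.002, 0.0, -1.0]]
ft_force: [-0.7, 0.4, 0.6]
gripper_width: 0.0005
grip_force: 0.0
```

```bash
python3 - <<'E'
from h import *
s=ctrl.read_state();print(s["position"],s["ft_force"])
f=grab("wrist",6);[print(" ",r) for r in pips(f,.007)]
im=f["image"].astype(int);T=f["world_to_cam"];print((-T[:3,:3].T@T[:3,3]).round(4))
m=((im.min(2)>150)&(np.ptp(im,axis=2)<40)).astype(np.uint8)
n,l,st,c=cv2.connectedComponentsWithStats(m)
for i in range(1,n):
    if st[i,4]>30 and 180<c[i][0]<480 and 60<c[i][1]<290: print(c[i].round(1),st[i],cast(f,*c[i],.012).round(4),cast(f,*c[i],.085).round(4))
x,y,w,h=180,100,240,180
cv2.imwrite("pics/w6c.png",cv2.resize(cv2.imread("pics/wrist6.png")[y:y+h,x:x+w],(800,600),interpolation=2))
E
```

```text
[0.63582384 0.00774648 0.15671033] [-0.69818743  0.41104369  0.57548968]
  (-25.6, -7.0, 70, [243.2, 93.6])
  (-25.3, 6.7, 61, [261.5, 93.4])
  (11.3, 6.6, 66, [261.7, 117.4])
  (11.4, -7.1, 63, [243.8, 117.8])
[0.565  0.0081 0.3549]
[188.7 167.9] [    0     0   512   287 71763] [ 0.6291 -0.0625  0.012 ] [ 0.6155 -0.0475  0.085 ]
[418.4 105.8] [ 392   29   92  148 3574] [0.5699 0.1737 0.012 ] [0.5688 0.1384 0.085 ]
[345.7  65.7] [ 317   30   70  106 2581] [0.5306 0.0983 0.012 ] [0.5379 0.0791 0.085 ]
[252.   68.3] [ 213   33   78   90 3263] [0.5313 0.0066 0.012 ] [0.5385 0.0069 0.085 ]
[471.3  74.3] [462  62  17  19 115] [0.5408 0.2226 0.012 ] [0.546  0.1769 0.085 ]
[448.8  77.3] [444  74  10   8  54] [0.5432 0.2008 0.012 ] [0.5478 0.1597 0.085 ]
[347.4  86.4] [343  82  10  10  78] [0.5499 0.101  0.012 ] [0.5531 0.0812 0.085 ]
[460.7  85.9] [456  82  10   9  74] [0.5515 0.2137 0.012 ] [0.5544 0.1699 0.085 ]
[243.3  93.8] [239  90   9   9  67] [ 0.555  -0.0027  0.012 ] [ 5.572e-01 -4.000e-04  8.500e-02]
[261.5  93.5] [258  90   8   8  60] [0.5551 0.0155 0.012 ] [0.5572 0.0139 0.085 ]

[... 289 characters left out ...]
 0.1207 0.012 ] [0.571  0.0967 0.085 ]
[450.8 113.9] [446 109  11  11  86] [0.5785 0.2075 0.012 ] [0.5756 0.1651 0.085 ]
[468.9 113.7] [464 109  11  10  87] [0.5786 0.2259 0.012 ] [0.5757 0.1795 0.085 ]
[243.6 117.6] [240 114   8   8  54] [ 0.5783 -0.003   0.012 ] [ 0.5755 -0.0006  0.085 ]
[441.9 133.2] [437 130  10   7  49] [0.5977 0.2009 0.012 ] [0.5908 0.1599 0.085 ]
[461.8 135.1] [454 130  14  16  87] [0.6001 0.2218 0.012 ] [0.5926 0.1763 0.085 ]
[369.2 154.3] [350 134  29  43 582] [0.6182 0.1275 0.012 ] [0.6069 0.1021 0.085 ]
[249.7 186.4] [244 183  12   8  62] [0.6505 0.0016 0.012 ] [0.6323 0.003  0.085 ]
[306.1 187.2] [299 184  16   9  49] [0.6525 0.0621 0.012 ] [0.6339 0.0506 0.085 ]
```

View pics/w6c.png

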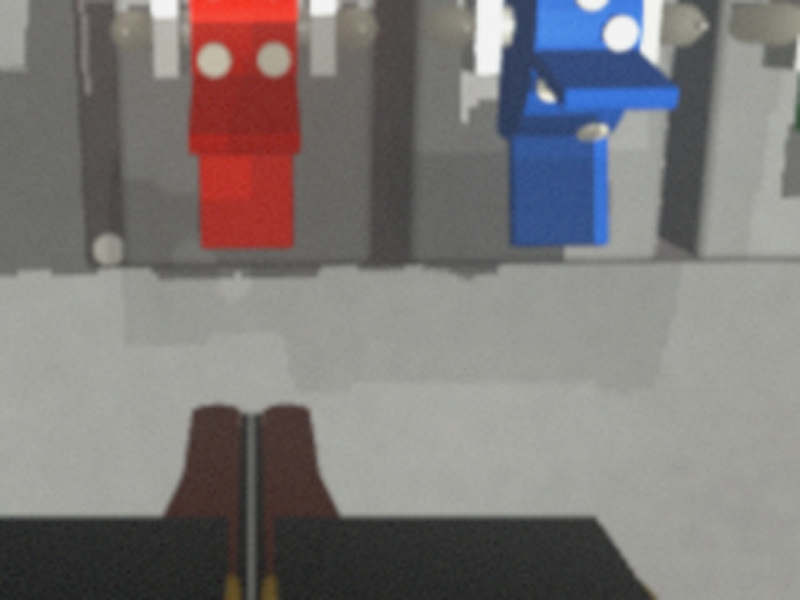

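Seen from overhead, red's four pips are at (243,94), (262,93), (244,118) and (262,117), centred slightly to the robot side. The pointer cones are near (220,108) and (286,108). I'll get the axle x from the pointers.

```bash
python3 - <<'E'
from h import *
f=dict(np.load("pics/wrist6.npz"));im=f["image"].astype(int)
m=((im[...,0]-im[...,2]>12)&(im[...,0]-im[...,1]<14)&(im[...,0]>110)).astype(np.uint8)
n,l,st,c=cv2.connectedComponentsWithStats(m)
for i in range(1,n):
    if st[i,4]>25 and 190<c[i][0]<500 and 60<c[i][1]<200:
        x,y,w,h,a=st[i];v=y+(h-1)/2;print(c[i].round(1),st[i],cast(f,c[i][0],v,.097).round(4),cast(f,c[i][0],v,.07).round(4))
W=(im.min(2)>205).astype(np.uint8)
n,l,st,c=cv2.connectedComponentsWithStats(W)
for i in range(1,n):
    if st[i,4]>90 and 190<c[i][0]<500 and 60<c[i][1]<140: x,y,w,h,a=st[i];print("W",c[i].round(1),st[i],cast(f,c[i][0],y+(h-1)/2,.085).round(4))
print("screw",cast(f,212,174.5,.012).round(4))
for x in(.567,.5695,.572): print(x,[r[0] for r in pips(f,.007,x)])
f=dict(np.load("pics/wrist5.npz"))
for x in(.567,.5695,.572): print(x,[r[0] for r in pips(f,.007,x)])
E
```

```text
[448.8  77.4] [444  74  11   8  67] [0.5487 0.153  0.097 ] [0.547  0.1682 0.07  ]
[466.8  77.1] [462  74  11   8  63] [0.549  0.1664 0.097 ] [0.5473 0.183  0.07  ]
[347.3  86.6] [344  83   8   8  44] [0.5537 0.0779 0.097 ] [0.5525 0.0852 0.07  ]
[460.7  85.8] [456  82  11   9  55] [0.5549 0.1627 0.097 ] [0.5539 0.1789 0.07  ]
[261.7  93.5] [258  90   8   8  56] [0.5576 0.0138 0.097 ] [0.5568 0.0144 0.07  ]
[219.5 108.7] [213 103  13  13 127] [ 0.5683 -0.0184  0.097 ] [ 0.5686 -0.0212  0.07  ]
[285.9 107.9] [280 102  13  13 131] [0.5685 0.0321 0.097 ] [0.5688 0.0346 0.07  ]
[314.8 107.1] [308 103  14  10  88] [0.5685 0.054  0.097 ] [0.5689 0.0589 0.07  ]
[385.3 106.6] [381 102  10  11  62] [0.5691 0.1076 0.097 ] [0.5695 0.118  0.07  ]
[415.1 106.5] [406 102  17  11 112] [0.5695 0.1302 0.097 ] [0.57  0.143 0.07 ]
[243.7 117.6] [240 114   8   8  48] [ 5.749e-01 -2.000e-04  9.700e-02] [ 0.5759 -0.001   0.07  ]
[261.7 117.4] [258 114   8   8  49] [0.5752 0.0136 0.097 ] [0.5762 0.0142 0.07  ]
[442.  133.3] [437 130  11   8  56] [0.5899 0.1533 0.097 ] [0.5925 0.1685 0.07  ]
[459.2 133.1] [454 130  11   7  57] [0.5897 0.1666 0.097 ] [0.5923 0.1832 0.07  ]
W [326.7 107.1] [323  93  11  30 234] [0.5688 0.0656 0.085 ]
W [375.1 104.2] [372  93   7  26 127] [0.568 0.104 0.085]
W [423.9 106.3] [419  93  10  28 180] [0.5695 0.1429 0.085 ]
screw [ 0.6367 -0.0382  0.012 ]
0.567 [-20.0, -19.7, 16.6, 16.7]
0.5695 [-25.6, -25.3, 11.3, 11.4]
0.572 [-31.5, -31.2, 6.1, 6.2]
0.567 [-76.3, -75.3, -20.5, -20.4, 13.4, 13.6]
0.5695 [-25.4, -25.3, 7.8, 8.0]
0.572 [-30.5, -30.4, 2.5, 2.7]
```

Relative to the pointers (x0 ≈ 0.5685), red is still about 5° short. I'll go back in and push about 4 mm past the last stop.

>>> step_arm(rows=[[[1,-3.2,-0.05,0,0,0,0],[1,-3.1,0,0,0,0,0],[1,0,0,-2.5,0,0,0],[1,0,0,-2.5,0,0,0],[1,0,0,-2.0,0,0,0],[1,0,0,0,0,0,0]]])

```text
clock: 6.57
position: [0.5667, 0.0073, 0.0828]
eef_rot: [[-1.0, 0.018, -0.008], [0.018, 1.0, 0.0], [0.008, -0.0, -1.0]]
ft_force: [-0.4, -0.6, -0.6]
gripper_width: 0.0005
grip_force: 0.0
```

>>> step_arm(rows=[[[1,0.4,0,0,0,0,0],[1,0.4,0,0,0,0,0],[1,0.3,0,0,0,0,0],[1,0.2,0,0,0,0,0]]])

```text
clock: 6.9
position: [0.586, 0.0072, 0.0879]
eef_rot: [[-1.0, 0.018, 0.003], [0.018, 1.0, -0.0], [-0.003, 0.0, -1.0]]
ft_force: [-0.3, 0.4, 0.1]
gripper_width: 0.0006
grip_force: 0.0
```

>>> step_arm(rows=[[[1,0,0,0,0,0,0],[1,0,0,0,0,0,0],[1,0,0,0,0,0,0]]])

```text
clock: 7.15
position: [0.5846, 0.0073, 0.0869]
eef_rot: [[-1.0, 0.018, 0.0], [0.018, 1.0, 0.0], [-0.0, 0.0, -1.0]]
ft_force: [0.4, -0.0, -0.4]
gripper_width: 0.0004
grip_force: 0.3
```

>>> step_arm(rows=[[[1,-0.3,0,0,0,0,0],[1,0,0,2.5,0,0,0],[1,0,0,3,0,0,0],[1,2,0,1.5,0,0,0],[1,3,0,0,0,0,0],[1,0,0,0,0,0,0],[1,0,0,0,0,0,0]]])

```text
clock: 7.73
position: [0.6318, 0.0072, 0.1565]
eef_rot: [[-1.0, 0.018, 0.0], [0.018, 1.0, -0.0], [-0.0, -0.0, -1.0]]
ft_force: [-0.2, -0.1, -0.2]
gripper_width: 0.0004
grip_force: 0.0
```

```bash
cat >>h.py <<'E'
def cones(f):
    im=f["image"].astype(int)
    m=((im[...,0]-im[...,2]>12)&(im[...,0]-im[...,1]<14)&(im[...,0]>110)).astype(np.uint8)
    n,l,st,c=cv2.connectedComponentsWithStats(m)
    return [(cast(f,c[i][0],st[i,1]+(st[i,3]-1)/2,.085).round(4).tolist(),st[i].tolist()) for i in range(1,n) if 80<st[i,4]<200 and st[i,3]>=10]
E
python3 - <<'E'
from h import *
s=ctrl.read_state();print(s["clock"],s["position"],s["ft_force"])
f=grab("wrist",7);print(cones(f))
[print(r) for r in pips(f,.007,.5685)]
E
```

```text
7.7333 [0.63177531 0.00723357 0.15649872] [-0.17300656 -0.09305788 -0.16023705]
[([0.5683, 0.0333, 0.085], [281, 107, 12, 13, 122]), ([0.5694, 0.1354, 0.085], [407, 107, 16, 11, 118]), ([0.5681, -0.0196, 0.085], [214, 108, 13, 13, 124]), ([0.5688, 0.0566, 0.085], [309, 108, 14, 11, 85])]
(-23.2, -6.9, 71, [244.2, 99.5])
(-23.0, 6.7, 63, [262.2, 99.2])
(13.2, -7.1, 63, [244.6, 123.2])
(13.6, 6.5, 63, [262.3, 123.1])
```

Red didn't move: the tip only just reached the fin at about 0.585. I'll repeat with a steady stop near 0.590.

>>> step_arm(rows=[[[1,-3.0,0,0,0,0,0],[1,-2.5,0,0,0,0,0],[1,0,0,-2.5,0,0,0],[1,0,0,-2.5,0,0,0],[1,0,0,-2.0,0,0,0],[1,0,0,0,0,0,0],[1,0.4,0,0,0,0,0],[1,0.3,0,0,0,0,0],[1,0.2,0,0,0,0,0],[1,0,0,0,0,0,0]]])

```text
clock: 8.62
position: [0.587, 0.0072, 0.0879]
eef_rot: [[-1.0, 0.018, 0.003], [0.018, 1.0, -0.0], [-0.003, 0.0, -1.0]]
ft_force: [-0.8, -0.1, 0.0]
gripper_width: 0.0006
grip_force: 0.0
```

>>> step_arm(rows=[[[1,0.2,0,0,0,0,0],[1,0.15,0,0,0,0,0],[1,0.1,0,0,0,0,0],[1,0,0,0,0,0,0]]])

```text
clock: 8.95
position: [0.5903, 0.0072, 0.0868]
eef_rot: [[-1.0, 0.018, 0.001], [0.018, 1.0, -0.0], [-0.001, 0.0, -1.0]]
ft_force: [0.4, -1.1, 0.4]
gripper_width: 0.0005
grip_force: 0.0
```

>>> step_arm(rows=[[[1,-0.3,0,0,0,0,0],[1,0,0,2.5,0,0,0],[1,0,0,3,0,0,0],[1,2,0,1.5,0,0,0],[1,2.6,0,0,0,0,0],[1,0,0,0,0,0,0],[1,0,0,0,0,0,0]]])

```text
clock: 9.53
position: [0.6332, 0.0072, 0.1565]
eef_rot: [[-1.0, 0.018, 0.0], [0.018, 1.0, -0.0], [-0.0, -0.0, -1.0]]
ft_force: [-0.9, 0.8, -0.7]
gripper_width: 0.0005
grip_force: 0.0
```

```bash
python3 - <<'E'
from h import *
s=ctrl.read_state();print(s["clock"],s["position"],s["ft_force"])
f=grab("wrist",8);print(cones(f))
[print(r) for r in pips(f,.007,.5684)]
E
```

```text
9.5333 [0.63320244 0.00723745 0.15648296] [-0.90509221  0.84138278 -0.66582296]
[([0.5693, 0.1353, 0.085], [406, 105, 17, 11, 124]), ([0.568, -0.0195, 0.085], [214, 106, 13, 13, 125]), ([0.5686, 0.0332, 0.085], [281, 106, 12, 12, 123])]
(-22.1, -7.0, 69, [244.0, 98.0])
(-21.6, 6.6, 66, [262.2, 97.9])
(14.6, -7.1, 60, [244.5, 122.0])
(14.8, 6.6, 64, [262.5, 121.8])
```

Centre is now at -3.6°, so I need roughly 3.5 mm more, to a steady stop near 0.594.

>>> step_arm(rows=[[[1,-3.0,0,0,0,0,0],[1,-2.5,0,0,0,0,0],[1,0,0,-2.5,0,0,0],[1,0,0,-2.5,0,0,0],[1,0,0,-2.0,0,0,0],[1,0,0,0,0,0,0],[1,0.4,0,0,0,0,0],[1,0.4,0,0,0,0,0],[1,0.2,0,0,0,0,0],[1,0.2,0,0,0,0,0],[1,0,0,0,0,0,0]]])

```text
clock: 10.5
position: [0.5913, 0.0072, 0.0877]
eef_rot: [[-1.0, 0.018, 0.002], [0.018, 1.0, 0.0], [-0.002, 0.0, -1.0]]
ft_force: [1.1, 0.3, -0.1]
gripper_width: 0.0002
grip_force: 0.0
```

>>> step_arm(rows=[[[1,0.15,0,0,0,0,0],[1,0.15,0,0,0,0,0],[1,0,0,0,0,0,0],[1,0,0,0,0,0,0]]])

```text
clock: 10.83
position: [0.593, 0.0073, 0.0866]
eef_rot: [[-1.0, 0.018, 0.0], [0.018, 1.0, -0.0], [-0.0, -0.0, -1.0]]
ft_force: [-0.4, 0.7, -0.1]
gripper_width: 0.0003
grip_force: 0.0
```

>>> step_arm(rows=[[[1,-0.3,0,0,0,0,0],[1,0,0,2.5,0,0,0],[1,0,0,3,0,0,0],[1,2,0,1.5,0,0,0],[1,2.3,0,0,0,0,0],[1,0,0,0,0,0,0],[1,0,0,0,0,0,0]]])

```text
clock: 11.42
position: [0.6331, 0.0072, 0.1565]
eef_rot: [[-1.0, 0.018, 0.0], [0.018, 1.0, -0.0], [-0.0, -0.0, -1.0]]
ft_force: [-0.3, -0.4, 0.3]
gripper_width: 0.0004
grip_force: 0.0
```

```bash
python3 - <<'E'
from h import *
s=ctrl.read_state();print(s["clock"],s["position"],s["ft_force"])
f=grab("wrist",9);print(cones(f))
[print(r) for r in pips(f,.007,.5684)]
print("blue");[print(r) for r in pips(f,.085,.5688)]
E
```

```text
11.4167 [0.63311389 0.00722122 0.1564717 ] [-0.32621706 -0.35019669  0.31396704]
[([0.5525, -0.1311, 0.085], [70, 79, 23, 32, 109]), ([0.5697, 0.1351, 0.085], [405, 105, 18, 12, 129]), ([0.5683, -0.0197, 0.085], [214, 107, 13, 12, 120]), ([0.5685, 0.0332, 0.085], [281, 106, 12, 12, 124])]
(-20.9, -7.0, 72, [244.1, 98.8])
(-20.6, 6.7, 67, [262.3, 98.7])
(15.7, -7.1, 64, [244.5, 122.8])
(16.0, 6.6, 66, [262.4, 122.6])
blue
(-32.6, -6.7, 82, [347.8, 90.4])
(-14.3, 0.1, 82, [357.6, 101.4])
(4.3, 6.8, 89, [366.1, 113.6])
(33.0, -8.4, 21, [343.5, 131.2])
```

-2.5° remains, so one more push to a steady stop near 0.596. Then I'll lift and move over to blue's far side.

>>> step_arm(rows=[[[1,-3.0,0,0,0,0,0],[1,-2.2,0,0,0,0,0],[1,0,0,-2.5,0,0,0],[1,0,0,-2.5,0,0,0],[1,0,0,-2.0,0,0,0],[1,0,0,0,0,0,0],[1,0.4,0,0,0,0,0],[1,0.4,0,0,0,0,0],[1,0.2,0,0,0,0,0],[1,0.2,0,0,0,0,0],[1,0.15,0,0,0,0,0]]])

```text
clock: 12.38
position: [0.5956, 0.0072, 0.0876]
eef_rot: [[-1.0, 0.018, 0.002], [0.018, 1.0, 0.0], [-0.002, 0.0, -1.0]]
ft_force: [0.2, 0.2, 0.2]
gripper_width: 0.0007
grip_force: 0.0
```

>>> step_arm(rows=[[[1,0.13,0,0,0,0,0],[1,0,0,0,0,0,0],[1,0,0,0,0,0,0]]])

```text
clock: 12.63
position: [0.5958, 0.0072, 0.0868]
eef_rot: [[-1.0, 0.018, 0.0], [0.018, 1.0, 0.0], [-0.0, 0.0, -1.0]]
ft_force: [0.1, -0.1, -0.2]
gripper_width: 0.0
grip_force: 0.0
```

>>> step_arm(rows=[[[1,-0.3,0,0,0,0,0],[1,0,0,2.5,0,0,0],[1,0,0,3,0,0,0],[1,2,0,1.5,0,0,0],[1,2,2.5,0,0,0,0],[1,0,2.6,0,0,0,0],[1,0,2.6,0,0,0,0],[1,0,0,0,0,0,0],[1,0,0,0,0,0,0]]])

```text
clock: 13.38
position: [0.6322, 0.0853, 0.1563]
eef_rot: [[-1.0, 0.016, -0.001], [0.016, 1.0, -0.0], [0.001, -0.0, -1.0]]
ft_force: [-0.8, -0.3, 0.4]
gripper_width: 0.0003
grip_force: 0.0
```

```bash
python3 - <<'E'
from h import *
s=ctrl.read_state();print(s["clock"],s["position"],s["ft_force"])
f=grab("wrist",10);print(cones(f))
[print(r) for r in pips(f,.007,.5684)]
print("blue");[print(r) for r in pips(f,.085,.5688)]
E
```

```text
13.3833 [0.63220113 0.08526902 0.15633715] [-0.80224339 -0.33400842  0.36164071]
[([0.5632, -0.1054, 0.085], [0, 102, 30, 18, 105]), ([0.5685, -0.0192, 0.085], [116, 109, 14, 14, 144]), ([0.569, 0.0351, 0.085], [184, 109, 16, 13, 152]), ([0.5694, 0.1349, 0.085], [309, 108, 14, 12, 105])]
(-75.2, 6.9, 13, [163.8, 79.5])
(-19.0, -7.3, 70, [140.0, 103.1])
(-18.7, 6.2, 70, [158.0, 102.9])
(17.7, -7.5, 68, [142.2, 127.0])
(17.7, 6.1, 68, [160.0, 126.6])
blue
(-31.9, -6.9, 78, [244.4, 94.1])
(-13.9, -0.3, 87, [253.2, 105.0])
(4.3, 6.5, 87, [262.5, 117.0])
(66.8, 6.4, 27, [262.1, 145.6])
```

Red's face 4 now reads about -1°, squarely on top. Blue's face 3 is at -14°, so face 2 needs -46°. For red the contact was near the fin end, so for blue I'll set the tip about 6 mm lower and pull from the far side.

>>> step_arm(rows=[[[1,-2.0,0.05,0,0,0,0],[1,0,0,-2.5,0,0,0],[1,0,0,-2.5,0,0,0],[1,0,0,-1.5,0,0,0],[1,0,0,-1.0,0,0,0],[1,0,0,0,0,0,0],[1,0,0,0,0,0,0]]])

```text
clock: 14.02
position: [0.6127, 0.084, 0.0815]
eef_rot: [[-1.0, 0.019, -0.001], [0.019, 1.0, -0.0], [0.001, -0.0, -1.0]]
ft_force: [0.6, 0.2, 0.8]
gripper_width: 0.0003
grip_force: 0.0
```

>>> step_arm(rows=[[[1,-0.45,0,0,0,0,0],[1,-0.45,0,0,0,0,0],[1,-0.45,0,0,0,0,0],[1,-0.45,0,0,0,0,0],[1,-0.45,0,0,0,0,0]]])

```text
clock: 14.43
position: [0.5914, 0.0849, 0.0828]
eef_rot: [[-1.0, 0.018, 0.004], [0.018, 1.0, 0.0], [-0.004, 0.0, -1.0]]
ft_force: [3.9, -0.1, 2.5]
gripper_width: 0.0001
grip_force: 1.5
```

>>> step_arm(rows=[[[1,-0.4,0,0,0,0,0],[1,-0.4,0,0,0,0,0],[1,-0.4,0,0,0,0,0],[1,-0.4,0,0,0,0,0]]])

```text
clock: 14.77
position: [0.5741, 0.0849, 0.0817]
eef_rot: [[-1.0, 0.018, 0.001], [0.018, 1.0, 0.0], [-0.001, 0.0, -1.0]]
ft_force: [4.0, 0.2, -0.7]
gripper_width: 0.0003
grip_force: 1.5
```

```bash
python3 - <<'E'
from h import *
s=ctrl.read_state();print(s["clock"],s["position"],s["ft_force"])
f=grab("wrist",11)
[print(r) for r in pips(f,.085,.5688)]
print("red");[print(r) for r in pips(f,.007,.5684)]
E
```

```text
14.7667 [0.57411142 0.08488611 0.08169924] [ 4.03942102  0.18607353 -0.72000359]
(-58.7, -7.0, 110, [243.5, 175.8])
(-40.8, -0.2, 136, [255.0, 187.3])
(-22.6, 6.6, 144, [267.0, 201.7])
red
(-79.3, 6.7, 46, [141.0, 168.3])
(-62.6, -0.2, 71, [125.9, 175.2])
(-46.3, 7.4, 47, [135.5, 185.0])
(-19.1, -7.2, 117, [108.2, 207.0])
(-19.0, 6.3, 117, [131.5, 206.6])
(17.2, -7.4, 95, [111.5, 235.3])
(17.6, 6.2, 91, [134.6, 235.1])
```

Blue's face 3 is at -41° with a target of -60°, and red is steady. About 13 mm remains, so I'll do 10 mm first.

>>> step_arm(rows=[[[1,-0.35,0,0,0,0,0],[1,-0.35,0,0,0,0,0],[1,-0.3,0,0,0,0,0],[1,0,0,0,0,0,0]]])

```text
clock: 15.15
position: [0.5632, 0.0847, 0.0813]
eef_rot: [[-1.0, 0.018, -0.001], [0.018, 1.0, -0.0], [0.001, -0.0, -1.0]]
ft_force: [1.8, 0.0, -0.2]
gripper_width: 0.0004
grip_force: 0.5
```

```bash
python3 - <<'E'
from h import *
s=ctrl.read_state();print(s["clock"],s["position"],s["ft_force"])
f=grab("wrist",12)
[print(r) for r in pips(f,.085,.5688)]
E
```

```text
15.15 [0.56317352 0.08467178 0.08126807] [ 1.77640177  0.04632127 -0.15547711]
(-70.4, -7.0, 83, [244.5, 187.5])
(-53.1, -0.2, 115, [255.6, 196.7])
(-37.8, 6.5, 88, [267.1, 207.5])
```

About 6° to go. I'll push 4 mm more, lift, and check from overhead.

>>> step_arm(rows=[[[1,-0.2,0,0,0,0,0],[1,-0.2,0,0,0,0,0],[1,0,0,0,0,0,0],[1,0,0,0,0,0,0]]])

```text
clock: 15.53
position: [0.56, 0.0847, 0.0816]
eef_rot: [[-1.0, 0.018, -0.0], [0.018, 1.0, -0.0], [0.0, -0.0, -1.0]]
ft_force: [1.8, 0.3, 0.6]
gripper_width: 0.0007
grip_force: 0.7
```

>>> step_arm(rows=[[[1,0.3,0,0,0,0,0],[1,0,0,2.5,0,0,0],[1,0,0,3,0,0,0],[1,2,0,2,0,0,0],[1,4,0,0,0,0,0],[1,1,0,0,0,0,0],[1,0,0,0,0,0,0],[1,0,0,0,0,0,0]]])

```text
clock: 16.2
position: [0.6319, 0.0846, 0.1553]
eef_rot: [[-1.0, 0.018, -0.003], [0.018, 1.0, -0.0], [0.003, -0.0, -1.0]]
ft_force: [0.2, 0.8, 0.2]
gripper_width: 0.0008
grip_force: 0.0
```

```bash
python3 - <<'E'
from h import *
s=ctrl.read_state();print(s["clock"],s["position"],s["ft_force"])
f=grab("wrist",13);print(cones(f))
[print(r) for r in pips(f,.085,.5688)]
print("red");[print(r) for r in pips(f,.007,.5684)]
print("green");[print(r) for r in pips(f,.163,.5694)];[print(r) for r in pips(dict(np.load("pics/wrist6.npz")),.163,.5694)]
E
```

```text
16.2 [0.63191046 0.08455138 0.15530362] [0.15432818 0.78635008 0.19249065]
[([0.5427, -0.1009, 0.085], [0, 79, 34, 12, 114]), ([0.563, -0.1051, 0.085], [0, 103, 31, 18, 107]), ([0.5683, 0.0351, 0.085], [185, 109, 15, 13, 156]), ([0.5694, 0.1355, 0.085], [311, 109, 13, 11, 94]), ([0.5681, -0.0189, 0.085], [117, 110, 14, 13, 146])]
(-14.9, -6.9, 89, [245.2, 105.2])
(21.8, 6.6, 77, [263.4, 128.6])
red
(-75.4, 7.0, 14, [164.4, 80.3])
(-19.3, -7.2, 76, [140.7, 103.8])
(-18.8, 6.5, 70, [158.9, 103.7])
(17.2, -7.3, 73, [142.8, 127.6])
(17.5, 6.2, 65, [160.6, 127.5])
green
(-48.2, -6.8, 67, [347.4, 85.5])
(-31.5, 0.1, 81, [358.0, 93.6])
(-13.2, 6.9, 89, [367.9, 104.8])
(-13.1, -6.8, 90, [349.5, 105.2])
(11.8, -6.8, 89, [348.8, 121.6])
(49.2, -6.7, 52, [344.7, 140.9])
(-49.0, -6.3, 66, [448.8, 77.4])
(-31.4, 0.4, 77, [460.8, 85.9])
(-13.8, -6.4, 93, [452.8, 96.9])
(-13.5, 7.2, 93, [471.1, 96.8])
(11.4, -6.4, 94, [450.8, 113.7])
(48.0, -6.3, 56, [442.0, 133.2])
```

Blue's face 2 is at +3.4°; red and green are unchanged. One more nudge to about 0.5567.

>>> step_arm(rows=[[[1,-3.2,0,0,0,0,0],[1,-3.2,0,0,0,0,0],[1,0,0,-2.5,0,0,0],[1,0,0,-2.5,0,0,0],[1,0,0,-1.5,0,0,0],[1,0,0,-0.9,0,0,0],[1,0,0,0,0,0,0],[1,-0.4,0,0,0,0,0],[1,-0.3,0,0,0,0,0],[1,-0.2,0,0,0,0,0],[1,0,0,0,0,0,0]]])

```text
clock: 17.17
position: [0.5601, 0.0848, 0.0834]
eef_rot: [[-1.0, 0.018, 0.001], [0.018, 1.0, 0.0], [-0.001, 0.0, -1.0]]
ft_force: [0.6, 0.5, -0.2]
gripper_width: 0.0004
grip_force: 0.0
```

>>> step_arm(rows=[[[1,-0.15,0,0,0,0,0],[1,-0.1,0,0,0,0,0],[1,0,0,0,0,0,0],[1,0,0,0,0,0,0]]])

```text
clock: 17.5
position: [0.5586, 0.0848, 0.083]
eef_rot: [[-1.0, 0.018, 0.002], [0.018, 1.0, 0.0], [-0.002, 0.0, -1.0]]
ft_force: [2.1, 0.0, 2.6]
gripper_width: 0.0004
grip_force: 1.2
```

>>> step_arm(rows=[[[1,0.3,0,0,0,0,0],[1,0,0,2.5,0,0,0],[1,0,0,3,0,0,0],[1,2,0,2,0,0,0],[1,4,0,0,0,0,0],[1,1.3,0,0,0,0,0],[1,0,0,0,0,0,0],[1,0,0,0,0,0,0]]])

```text
clock: 18.17
position: [0.6329, 0.0846, 0.1567]
eef_rot: [[-1.0, 0.018, -0.002], [0.018, 1.0, -0.0], [0.002, -0.0, -1.0]]
ft_force: [-0.7, -0.3, -0.4]
gripper_width: 0.0007
grip_force: 0.0
```

```bash
python3 - <<'E'
from h import *
s=ctrl.read_state();print(s["clock"],s["position"],s["ft_force"])
f=grab("wrist",14);print(cones(f))
[print(r) for r in pips(f,.085,.5687)]
print("red");[print(r) for r in pips(f,.007,.5684)]
cv2.imwrite("pics/w14.png",cv2.resize(cv2.imread("pics/wrist14.png")[60:210,90:290],(800,600),interpolation=2))
E
```

```text
18.1667 [0.63294365 0.08460321 0.15666922] [-0.70379251 -0.33400989 -0.4344623 ]
[([0.5364, -0.0973, 0.085], [0, 70, 38, 10, 107]), ([0.5633, -0.106, 0.085], [0, 102, 31, 18, 102]), ([0.5694, 0.1355, 0.085], [311, 107, 13, 12, 87]), ([0.5685, -0.0191, 0.085], [117, 109, 14, 13, 146]), ([0.5687, 0.0352, 0.085], [185, 108, 16, 13, 155])]
(-15.3, -6.9, 89, [245.2, 103.3])
(21.4, 6.6, 77, [263.3, 126.7])
red
(-81.2, 6.5, 13, [164.8, 78.5])
(-19.4, -7.1, 74, [141.1, 102.2])
(-19.0, 6.6, 64, [159.4, 102.2])
(17.3, -7.3, 70, [143.2, 126.1])
(17.4, 6.3, 68, [161.0, 125.9])
```

View pics/w14.png

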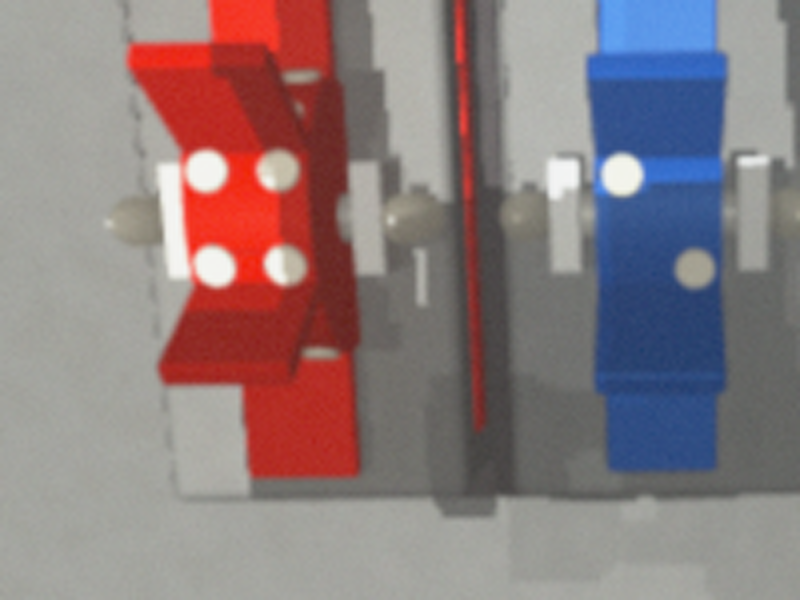

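In the close view red's pips are centred at row 219, level with its pointers at row 220. Blue's pips, at rows 175 and 268, centre about 4 px below its pointers (row 217), roughly +3°. One last nudge to about 0.5555.

>>> step_arm(rows=[[[1,-3.3,0,0,0,0,0],[1,-3.3,0,0,0,0,0],[1,0,0,-2.5,0,0,0],[1,0,0,-2.5,0,0,0],[1,0,0,-1.5,0,0,0],[1,0,0,-1.0,0,0,0],[1,0,0,0,0,0,0],[1,-0.4,0,0,0,0,0],[1,-0.3,0,0,0,0,0],[1,-0.2,0,0,0,0,0],[1,-0.1,0,0,0,0,0]]])

```text
clock: 19.13
position: [0.5583, 0.0849, 0.0836]
eef_rot: [[-1.0, 0.018, 0.002], [0.018, 1.0, 0.0], [-0.002, 0.0, -1.0]]
ft_force: [1.2, -0.4, -0.7]
gripper_width: 0.0003
grip_force: 0.9
```

>>> step_arm(rows=[[[1,-0.15,0,0,0,0,0],[1,0,0,0,0,0,0],[1,0,0,0,0,0,0]]])

```text
clock: 19.38
position: [0.557, 0.0848, 0.0832]
eef_rot: [[-1.0, 0.018, 0.002], [0.018, 1.0, 0.0], [-0.002, 0.0, -1.0]]
ft_force: [1.7, -0.4, 1.0]
gripper_width: 0.0001
grip_force: 1.2
```

>>> step_arm(rows=[[[1,0.3,0,0,0,0,0],[1,0,0,2.5,0,0,0],[1,0,0,3,0,0,0],[1,2,0,2,0,0,0],[1,4,0,0,0,0,0],[1,1.3,0,0,0,0,0],[1,0,0,0,0,0,0],[1,0,0,0,0,0,0]]])

```text
clock: 20.05
position: [0.6314, 0.0846, 0.1567]
eef_rot: [[-1.0, 0.018, -0.002], [0.018, 1.0, -0.0], [0.002, -0.0, -1.0]]
ft_force: [-0.5, 0.6, -0.0]
gripper_width: 0.0006
grip_force: 0.0
```

```bash
python3 - <<'E'
from h import *
s=ctrl.read_state();print(s["clock"],s["position"],s["ft_force"])
f=grab("wrist",15);print(cones(f))
[print(r) for r in pips(f,.085,.5687)]
print("red");[print(r) for r in pips(f,.007,.5684)]
E
```

```text
20.05 [0.63141104 0.0846124  0.15665672] [-0.48160825  0.62648957 -0.0352841 ]
[([0.563, -0.1051, 0.085], [0, 104, 31, 17, 97]), ([0.5694, 0.1354, 0.085], [311, 109, 13, 12, 95]), ([0.5685, -0.019, 0.085], [117, 111, 15, 13, 145]), ([0.5687, 0.0353, 0.085], [185, 110, 16, 13, 156])]
(-17.0, -6.9, 86, [245.2, 104.3])
(19.9, 6.6, 77, [263.4, 127.8])
red
(-81.4, 6.3, 13, [164.8, 80.5])
(-19.3, -7.1, 74, [141.3, 104.4])
(-19.0, 6.4, 69, [159.3, 104.2])
(17.1, -7.3, 69, [143.3, 128.0])
(17.4, 6.3, 66, [161.1, 127.9])
```

Blue is at +1.4° and red at -0.9°. There is plenty of time, so I'll do one fine nudge of about 1.3 mm.

>>> step_arm(rows=[[[1,-3.3,0,0,0,0,0],[1,-3.2,0,0,0,0,0],[1,0,0,-2.5,0,0,0],[1,0,0,-2.5,0,0,0],[1,0,0,-1.5,0,0,0],[1,0,0,-1.0,0,0,0],[1,0,0,0,0,0,0],[1,-0.4,0,0,0,0,0],[1,-0.3,0,0,0,0,0],[1,-0.2,0,0,0,0,0],[1,-0.1,0,0,0,0,0]]])

```text
clock: 21.02
position: [0.5573, 0.0848, 0.0835]
eef_rot: [[-1.0, 0.018, 0.001], [0.018, 1.0, 0.0], [-0.001, 0.0, -1.0]]
ft_force: [-0.1, 1.1, -0.2]
gripper_width: 0.0007
grip_force: 0.0
```

>>> step_arm(rows=[[[1,-0.13,0,0,0,0,0],[1,0,0,0,0,0,0],[1,0,0,0,0,0,0]]])

```text
clock: 21.27
position: [0.5567, 0.0848, 0.0832]
eef_rot: [[-1.0, 0.018, 0.002], [0.018, 1.0, 0.0], [-0.002, 0.0, -1.0]]
ft_force: [1.6, -0.1, 1.6]
gripper_width: 0.0006
grip_force: 1.1
```

>>> step_arm(rows=[[[1,0.3,0,0,0,0,0],[1,0,0,2.5,0,0,0],[1,0,0,3,0,0,0],[1,2,0,2,0,0,0],[1,4,0,0,0,0,0],[1,1.3,0,0,0,0,0],[1,0,0,0,0,0,0],[1,0,0,0,0,0,0]]])

```text
clock: 21.93
position: [0.6313, 0.0846, 0.1567]
eef_rot: [[-1.0, 0.018, -0.002], [0.018, 1.0, -0.0], [0.002, -0.0, -1.0]]
ft_force: [-0.3, -0.5, -0.1]
gripper_width: 0.0003
grip_force: 0.0
```

```bash
python3 - <<'E'
from h import *
s=ctrl.read_state();print(s["clock"],s["position"],s["ft_force"])
f=grab("wrist",16)
[print(r) for r in pips(f,.085,.5687)]
print("red");[print(r) for r in pips(f,.007,.5684)]
print("green",[r[0] for r in pips(f,.163,.5694)])
E
```

```text
21.9333 [0.63129679 0.0846036  0.15673682] [-0.30965905 -0.45632685 -0.0871524 ]
(-17.2, -6.9, 86, [245.2, 104.3])
(19.7, 6.6, 77, [263.4, 127.8])
red
(-77.3, 6.8, 15, [164.8, 80.9])
(-19.3, -7.1, 74, [141.4, 104.5])
(-19.1, 6.5, 69, [159.3, 104.3])
(17.1, -7.3, 71, [143.4, 128.1])
(17.4, 6.2, 66, [161.1, 128.0])
green [-48.5, -31.5, -13.3, -13.0, 11.8, 12.3, 48.5]
```

Blue is at +1.2°, red at -0.9° and green is unchanged, with the tool clear of everything. Handing in.

```bash
python3 -c "
from workcell import order
print(order.close_job())"
```

```text
the job is handed in; nothing more can be done
None
```

I handed the job in at about 22 s: red's four-pip face and blue's two-pip face are on top, each within about 1° by my own camera measurements. The green wheel read the same before and after, and I never went near the micrometer. The hand-in returned no verdict.

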